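# Set the compressor just past compression and brake it

## Task

With a light grip, take the black knob on the compressor's flywheel and turn the wheel slowly and gently clockwise (seen from above) until the hard spot of the compression is felt, stop as soon as the resistance has peaked and dropped right away again, to no more than the easy drag before it, and leave the wheel there. Then swing the brake post in until the brake's cork shoe is fully home against the rim. Leave the other things on the bench alone.

Things in the scene. Friction and masses are not known exactly. Their poses are not given: they have to be found in the camera images.
- pump: grey compressor with a vertical shaft, bolted to a dark base plate 250 x 250 mm, 12 mm thick. Origin: on the bench top under the shaft axis; x points along the finned cylinder (away from the robot at yaw 0), z up. The base plate spans x -80 to 170 mm and y -170 to 80 mm in this frame. Does not move in an episode
- shaft_top (a point): point on the shaft axis (the flywheel's axis), 124 mm above the bench; the shaft nut below it ends 121 mm above the bench. The wheel starts 1.2 to 4.6 rad of clockwise turn before the piston's top; there is one compression a turn (see the knob)
- flywheel: grey flywheel, 160 mm across, rim 96 to 118 mm above the bench; origin on the shaft axis at its underside; x points towards the knob. Turns without end about the vertical axis; a steady drag of 0.28 N m (5 N at the knob) keeps it wherever it is left. Clamped on the shaft at an unknown angle, different each time, so its angle does not tell where the compression lies: that must be felt
- knob_mid (a point): centre of the upright black knob on the flywheel, 25 mm in diameter, 121 to 161 mm above the bench, 58 mm from the shaft axis; spins freely on its pin; grip it with under 50 N. Force to turn it: 5 N; clockwise from 0.7 rad before the piston's top it climbs to about 10 N (peak 0.4 rad before the top), falls to 5 N at the top and to almost 0 at 0.4 rad past it, 5 N from 0.7 rad past
- rod_eye (a point): centre of the pump rod's eye, shut up inside the pump on an eccentric of only 0.4 mm: at the piston's top it lies 0.4 mm to the pump's +x side of the shaft axis and circles clockwise with the shaft. Used to judge where the piston is; the movement is too small to be read through the noise
- brake (a joint): angle of the rim brake, rad: 0 = fully open, grows as its arm swings clockwise towards the wheel, 0.40 = shoe home on the rim (stop). Stiff (about 1.6 N at the post), stays where it is left
- brake_post (a point): centre, half-way up the free part, of the upright dark steel post at the end of the brake arm: a cylinder 16 mm in diameter, from 107 to 157 mm above the bench, with this point 137 mm above the bench; 130 mm from the brake's pivot
- brake_pivot (a point): the brake's vertical pivot axis, 104 mm above the bench, at x 60 mm, y -118 mm in the pump's frame. The post circles it clockwise as the brake is put on
- wax_tin: round wax tin, 67 mm across, 24 mm tall; bystander
- glue_jar: jar with a screw lid, 59 mm across, 76 mm tall; bystander
- block_plane: steel block plane, 161 mm long, 55 mm tall; bystander
- spare_iron: flat plane iron, 120 x 44 x 11 mm; bystander
- bench_dog: iron bench dog, 144 x 32 x 30 mm; bystander

How it is judged:
By the outcome, as a careful person would: the job done as asked, in the order asked, and still so for the second after the job is handed in, with the robot touching nothing.
It also fails if it takes over 72 s, if anything falls off the work surface, if the arm or the gripper's body presses on something with over 40 N, if the wrist force passes 120 N, or if a joint passes its speed limit or range.

## Robot

A 6-joint arm with a two-finger parallel gripper is mounted at the origin on a cart in front of the work surface, level with it; the furniture and walls round the work are solid. World frame = base frame: x ahead of the robot, y to its left, z up, the work surface at z = 0. Lengths are in m, angles in degrees, forces in N, time in s.
With the tool pointing down it reaches from about 0.25 to 0.725 m from the base axis. Payload 9.7 kg.
Tool frame: the origin (TCP) lies midway between the tips of the shut fingers; the grasp point (between the pads) lies 19 mm behind it; x points along the fingers, y is the direction in which the jaws open and shut, and the axes are right-handed (so a half turn about x gives the same grasp; the last joint's range is limited). The gripper opens to 85 mm and grips with 20 to 120 N. Pads are 22 mm wide; open, the fingers measure 114 mm over their backs; the gripper's body (76 mm by 85 mm) begins 54 mm behind the grasp point. The pads swing forward as they close: fully open they stand 13 mm farther back than shut.
Start: joints at [74.427, 4.979, 10.078, 95.1, 0, 90], TCP at [0.148, 0.53, 0.231] pointing down, gripper open.
Joint ranges: [-179.16, 179.16], [-48.56, 103.87], [-65.8, 70.77], [-126.05, 130.52], [-82.76, 87.17], [-180, 180]. Speed limits (degrees/s): [127.2, 127.2, 147.25, 180, 180, 180].

## Interface

Orientations are given as [roll, pitch, yaw] about the fixed x, y, z axes, in that order (R = Rz(yaw) Ry(pitch) Rx(roll)).
In Python, from workcell import bot, cams gives the robot as it stands.
- The arm moves only by the tool apply_moves, never from a script. Its argument "commands" is a list of rows, each a list of 5 numbers: the shift along the tool's x, y, z in m, then the turn about the tool's x in rad, then the opening, from -1 (shut) to 1 (fully open). In form: [[tx, ty, tz, roll, hand], ...]. A call has 1 to 12 rows; each row is the pose to reach, as a shift and turn from the pose measured when the call began, along the tool's axes at that moment; what a row does not reach only later rows make up. A row lasts 1/10 s, in which the tool goes at most 50 mm and 8.59 degrees, less where a joint would pass 70% of its speed; a pose out of reach is approached as far as the arm can. A call with a gripper value outside its range is refused whole. The fingers move at their own pace and stop on an object; "newtons" is the grip in N (left out, the last holds). Time passes only in rows, so rows that repeat a pose let the fingers close. It gives the time, the measured TCP pose, the force and the opening at its end, in the units of the state.
- bot.get_obs(): the state, without advancing time (a new reading comes with each control period).
- cams.camera(name): name is "side" or "top"; returns a dict with "frame" (384x512x3 uint8, blue, green, red), "depth" (384x512 float32, m along the optical axis (not along the pixel's ray), 0 where there is no reading), "camera_matrix" (3x3 intrinsics, pixels), "D" ([k1, k2, p1, p2, k3] as OpenCV has them; the pictures are not rectified), "R" (3x3) and "t" (3): a world point X has camera coordinates R X + t. Camera axes: x right, y down, z forward; pixel columns grow to the right and rows downward; lengths in m; the calibration is good to about 2 mm. A picture is of the moment at which its call begins.
- bot.job_done(): hands the job in, once; it reports no verdict.
Trained networks look in the newest picture that a camera, given by its name, has taken for a name from the list of things; names that differ only in an ending like _2 or _b are one class to them, and where a whole thing is asked for, a point or a joint stands for the part that bears it (a point fixed in the world has none). Each returns a list of dicts, best first, with "confidence" (0 to 1); they miss things now and then, are a little off and sometimes report something else, mostly with a low value. They report only what shows in the picture. A call takes as long as a camera call.
- cams.spot_in(name, camera): "rect" ([left, top, right, bottom] in pixels, round what is visible of it).
The state is a dict: "time": time; "q": joint angles; "qd": joint speeds; "joint_efforts": joint torques, N m; "ee_pos": TCP position; "tcp_rot": TCP orientation; "wrist_force": force on the tool from outside, world axes, zero at the start; "torque": the same for the moment, N m; "opening": finger opening in m.
Only numpy, scipy, OpenCV 4.12 (cv2) and the standard library are available. Lean on these libraries where they do the work, as an engineer would, in place of code of your own. Each camera call takes 0.05 s, during which the arm holds its last target. There are 200 camera calls.

## Working session

There is one attempt and no reset: what is moved stays moved. The work goes in short steps, Python scripts to look and compute and a tool call to move; the robot and the scene stay as the last step left them, time stands still between calls to the robot, and variables do not carry over. Pictures are saved under pics/ and viewed, about 8 in all and at most 12, crops included, and the job is handed in when it is done.

Besides the shell and the picture viewer there is one more tool, called after "Call:" as a command line: name --pt "numbers of a row" for each row, then --argument value for the rest. apply_moves: Moves the arm, as the interface text tells. Its arguments: {"type":"object","properties":{"commands":{"type":"array"},"newtons":{"type":"number"}},"required":["commands"]}

```bash
mkdir -p pics
cat > h.py <<'E'
import numpy as np, cv2
from workcell import bot, cams
def world(c,u,v,z=None,d=None):
    K=c["camera_matrix"];p=cv2.undistortPoints(np.array([[[u,v]]],float),K,np.array(c["D"],float))[0,0]
    R=np.array(c["R"]);t=np.array(c["t"]);ray=R.T@np.array([p[0],p[1],1.]);o=-R.T@t
    s=d if d is not None else (z-o[2])/ray[2]
    return o+s*ray
E
python3 - <<'E'
from h import *
o=bot.get_obs();print({k:np.round(v,3) for k,v in o.items()})
ims=[]
for n in("top","side"):
    c=cams.camera(n);cv2.imwrite(f"pics/{n}1.png",c["frame"]);
    print(n,(-np.array(c["R"]).T@np.array(c["t"])).round(3))
    for th in("pump","flywheel","knob_mid","shaft_top","brake_post","brake_pivot","wax_tin","glue_jar","block_plane","bench_dog"):
        try:
            for r in cams.spot_in(th,n)[:2]:
                l,tp,rr,b=r["rect"];u,v=(l+rr)/2,(tp+b)/2;d=c["depth"][int(v),int(u)]
                print(th,np.round(r["rect"]),round(r["confidence"],2),world(c,u,v,d=d).round(3))
        except Exception as e: print(th,e)
E
```

```text
{'time': np.float64(0.0), 'q': array([ 7.4426e+01,  5.0110e+00,  1.0034e+01,  9.5099e+01, -1.0000e-03,
        9.0001e+01]), 'qd': array([ 0.026,  0.073, -0.106, -0.038, -0.008,  0.048]), 'joint_efforts': array([-1.0000e-03, -5.2038e+01,  4.6481e+01,  1.6000e-02, -0.0000e+00,
       -0.0000e+00]), 'ee_pos': array([0.148, 0.53 , 0.231]), 'tcp_rot': array([ -89.41 ,   89.924, -104.985]), 'wrist_force': array([-0.242, -0.094, -0.221]), 'torque': array([-0.015,  0.053, -0.05 ]), 'opening': np.float64(0.085)}
top [0.314 0.003 1.312]
pump [215. 118. 320. 214.] 0.85 [ 0.602 -0.056  0.11 ]
flywheel [224. 147. 279. 201.] 0.7 [ 0.577 -0.01   0.119]
flywheel [119. 137. 172. 172.] 0.36 [0.654 0.317 0.038]
knob_mid [267. 178. 273. 187.] 0.53 [ 0.543 -0.059  0.164]
shaft_top [213. 116. 322. 213.] 0.92 [ 0.608 -0.056  0.106]
brake_post [283. 140. 321. 181.] 0.66 [ 0.619 -0.156  0.111]
brake_pivot [283. 138. 316. 177.] 0.93 [ 0.629 -0.151  0.104]
wax_tin [137. 204. 157. 225.] 0.97 [0.47  0.308 0.025]
glue_jar [328. 140. 357. 160.] 0.73 [ 0.663 -0.285  0.075]
block_plane [123. 138. 174. 170.] 0.83 [0
[... 171 characters left out ...]
p [243. 193. 336. 263.] 0.89 [ 0.645 -0.026  0.038]
flywheel [248. 199. 294. 224.] 0.65 [ 0.584 -0.048  0.109]
shaft_top [242. 198. 332. 261.] 0.79 [ 0.637 -0.014  0.027]
shaft_top [266. 216. 307. 234.] 0.6 [ 0.631 -0.148  0.107]
brake_post [264. 216. 305. 233.] 0.9 [ 0.625 -0.144  0.108]
brake_pivot [265. 218. 308. 235.] 0.91 [ 0.63  -0.15   0.103]
wax_tin [238. 193. 251. 202.] 0.54 [0.478 0.289 0.021]
glue_jar [294. 254. 314. 287.] 0.88 [ 0.669 -0.325  0.062]
glue_jar [276. 184. 302. 203.] 0.56 [0.658 0.283 0.037]
block_plane [277. 186. 301. 204.] 0.59 [0.657 0.265 0.039]
bench_dog [185. 281. 239. 315.] 0.85 [ 0.431 -0.378  0.014]
bench_dog [241. 196. 333. 260.] 0.23 [ 0.637 -0.019  0.034]
```

Run:
```python
from h import *
t=cv2.imread("pics/top1.png")[95:235,195:365];s=cv2.imread("pics/side1.png")[165:305,210:380]
cv2.imwrite("pics/a.png",cv2.resize(np.hstack([t,s]),None,fx=2.35,fy=2.35,interpolation=2)) 
cv2.imwrite("pics/a.png",np.hstack([cv2.resize(t,(400,330),interpolation=2),cv2.resize(s,(400,330),interpolation=2)]))
```

```text
(no output)
```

View pics/a.png

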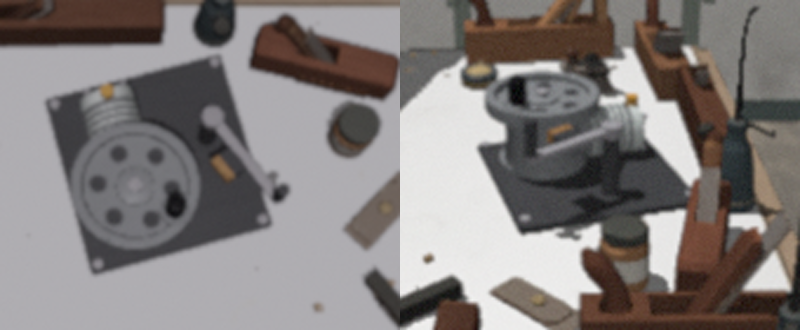

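```bash
cat > m.py <<'E'
from h import *
def cloud(n):
    c=cams.camera(n);K=c["camera_matrix"];d=c["depth"];h,w=d.shape
    uv=np.stack(np.meshgrid(np.arange(w),np.arange(h)),-1).reshape(-1,1,2).astype(float)
    p=cv2.undistortPoints(uv,K,np.array(c["D"],float))[:,0]
    P=(np.c_[p,np.ones(len(p))]*d.reshape(-1,1)-np.array(c["t"]))@np.array(c["R"])
    P[d.ravel()==0]=np.nan
    return c,P.reshape(h,w,3)
E
python3 - <<'E'
from m import *
from scipy.optimize import least_squares
np.set_printoptions(suppress=True,precision=4)
for n in("top","side"):
    c,P=cloud(n);Q=P.reshape(-1,3)
    w=Q[(abs(Q[:,2]-.115)<.009)&(np.hypot(Q[:,0]-.575,Q[:,1]+.008)<.1)]
    hull=cv2.convexHull(w[:,:2].astype(np.float32))
    print(n,len(w),"mec",cv2.minEnclosingCircle(hull),"ell",cv2.fitEllipse(hull))
    k=Q[(Q[:,2]>.145)&(Q[:,2]<.18)&(np.hypot(Q[:,0]-.575,Q[:,1]+.008)<.1)]
    print("knob",len(k),k.mean(0),k.min(0),k.max(0))
    k=Q[(Q[:,2]>.13)&(Q[:,2]<.18)&(np.hypot(Q[:,0]-.56,Q[:,1]+.19)<.05)]
    print("post",len(k),k.mean(0) if len(k) else 0, k.tolist()[:8])
    if n=="top":
        pl=[world(c,195+u/2.353,95+v/2.353,z=.012) for u,v in((50,102),(220,60),(268,225),(97,270))]
        print("plate",np.array(pl),np.mean(pl,0))
        for nm,u,v,z in(("wheel",135,185,.118),("knob",175,205,.155),("pivot",212,117,.11),("post",280,190,.15)):print(nm,world(c,195+u/2.353,95+v/2.353,z=z))
        g=cv2.cvtColor(c["frame"],6);cr=cv2.HoughCircles(cv2.resize(g[130:220,205:300],None,fx=4,fy=4,interpolation=2),cv2.HOUGH_GRADIENT,1,200,param1=80,param2=20,minRadius=90,maxRadius=125)
        if cr is not None:
            for x,y,r in cr[0]: print("hough",x/4+205,y/4+130,r/4,world(c,x/4+205-.375,y/4+130-.375,z=.118))
E
```

```text
top 1991 mec ((0.5815575122833252, -0.011736714281141758), 0.0802885890007019) ell ((0.5812076926231384, -0.011523313820362091), (0.1584545522928238, 0.15911057591438293), 131.8465576171875)
knob 64 [ 0.5474 -0.0594  0.1582] [ 0.5364 -0.0717  0.1465] [ 0.5604 -0.049   0.1665]
post 36 [ 0.5663 -0.187   0.1514] [[0.575039315124471, -0.1867727704870673, 0.15604933754374367], [0.5754722295835081, -0.18989136965568124, 0.15419377369373236], [0.5726193150741407, -0.18422390996989685, 0.15397268928185298], [0.5726647569572398, -0.18706052382956312, 0.15382906063902396], [0.5718158528930092, -0.1892320698671881, 0.15768536310045594], [0.5717825563403558, -0.1920013286210841, 0.15789370987900428], [0.5692043682517838, -0.18095673096629117, 0.1563627986668712], [0.5680704675118454, -0.18292414288885447, 0.1615511789314734]]
plate [[ 0.7161  0.1025  0.012 ]
 [ 0.7775 -0.1293  0.012 ]
 [ 0.5479 -0.1897  0.012 ]
 [ 0.4869  0.0367  0.012 ]] [ 0.6321 -0.045   0.012 ]
wheel [ 0.578  -0.0117  0.118 ]
knob [ 0.5458 -0.0587  0.155 ]
pivot [ 0.6675 -0.1081  0.11  ]
post [ 0.5656 -0.1847  0.15  ]
hough 2
[... 178 characters left out ...]
(0.15389332175254822, 0.16086214780807495), 12.801456451416016)
knob 49 [ 0.55   -0.0651  0.1537] [ 0.5381 -0.0732  0.1453] [ 0.5602 -0.0507  0.1608]
post 59 [ 0.5687 -0.1921  0.145 ] [[0.5673562976891309, -0.1848160792906226, 0.15749868036114645], [0.5702200324700236, -0.18755525465453413, 0.15870506407389756], [0.5729779212555285, -0.1811572216234746, 0.15576931127192473], [0.5645223068276896, -0.18758646875725682, 0.15568865600658144], [0.5673432470795723, -0.18731743923436572, 0.15553091549948328], [0.5701657864451113, -0.18708845129607318, 0.15539138227223345], [0.5730212822876636, -0.19006858503941101, 0.15671601384596165], [0.5758162788632339, -0.1870049004037318, 0.1552829908333084]]
```

```bash
cat >> h.py <<'E'
from scipy.spatial.transform import Rotation as Ro
np.set_printoptions(suppress=True,precision=4)
def tool(dw=None,target=None):
    o=bot.get_obs();R=Ro.from_euler("xyz",o["tcp_rot"],degrees=True).as_matrix()
    if target is not None: dw=np.array(target)-o["ee_pos"]
    return R, R.T@np.array(dw)
E
python3 -c "
from h import *
R,d=tool(target=[.5485,-.0598,.231]);print(R,d)"
```

```text
[[ 0.      0.2684  0.9633]
 [-0.0001  0.9633 -0.2684]
 [-1.     -0.0001  0.    ]] [ 0.0003 -0.4603  0.5444]
```

Call:
apply_moves --pt "0 -0.03 0.035 0 1" --pt "0 -0.06 0.07 0 1" --pt "0 -0.09 0.106 0 1" --pt "0 -0.12 0.142 0 1" --pt "0 -0.15 0.177 0 1" --pt "0 -0.18 0.213 0 1" --pt "0 -0.21 0.248 0 1" --pt "0 -0.24 0.284 0 1" --pt "0 -0.27 0.319 0 1" --pt "0 -0.3 0.355 0 1" --pt "0 -0.33 0.39 0 1" --pt "0 -0.36 0.426 0 1"

```text
time: 2.4
ee_pos: [0.4621, 0.0668, 0.2316]
tcp_rot: [29.9, 90.0, 14.3]
wrist_force: [0.4, 0.2, -0.1]
opening: 0.0855
```

```bash
python3 -c "
from h import *
R,d=tool(target=[.5485,-.0598,.231]);print(R,d,bot.get_obs()['q'])"
```

```text
[[ 0.0008  0.2686  0.9632]
 [ 0.0002  0.9632 -0.2686]
 [-1.      0.0004  0.0007]] [ 0.0006 -0.0987  0.1172] [ 8.2202 -6.3937 -1.1497 95.1988  0.0048 23.8041]
```

Call:
apply_moves --pt "0 -0.03 0.036 0 1" --pt "0 -0.06 0.072 0 1" --pt "0 -0.08 0.095 0 1" --pt "0 -0.099 0.117 0 1" --pt "0 -0.099 0.117 0 1" --pt "0 -0.099 0.117 0 1"

```text
time: 3.0
ee_pos: [0.5482, -0.0604, 0.2312]
tcp_rot: [115.1, 90.0, 99.4]
wrist_force: [0.3, -0.2, 0.1]
opening: 0.0856
```

Run:
```python
from m import *
R,d=tool(target=[.5485,-.0598,.131]);print(d,bot.get_obs()['ee_pos'])
c=cams.camera("side");cv2.imwrite("pics/b.png",cv2.resize(c["frame"][140:260,220:340],(600,600),interpolation=2))
```

```text
[0.1002 0.0006 0.0002] [ 0.5482 -0.0604  0.2312]
```

View pics/b.png

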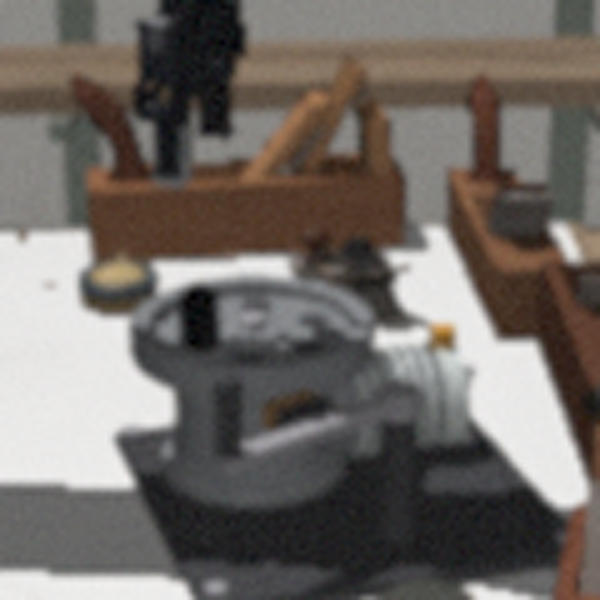

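Call:
apply_moves --pt "0.03 0 0 0 1" --pt "0.055 0 0 0 1" --pt "0.075 0 0 0 1" --pt "0.09 0 0 0 1" --pt "0.1 0 0 0 1" --pt "0.1 0 0 0 1"

```text
time: 3.65
ee_pos: [0.5474, -0.0592, 0.1307]
tcp_rot: [161.8, 89.9, 146.2]
wrist_force: [-0.6, -0.3, 1.0]
opening: 0.0856
```

Call:
apply_moves --pt "0 0 0 0 -0.2" --pt "0 0 0 0 -0.5" --pt "0 0 0 0 -0.6" --pt "0 0 0 0 -0.7" --pt "0 0 0 0 -0.7" --pt "0 0 0 0 -0.7" --newtons 22

```text
time: 4.25
ee_pos: [0.5477, -0.0587, 0.1312]
tcp_rot: [105.1, 89.9, 89.6]
wrist_force: [1.1, 4.4, 3.5]
opening: 0.0236
```

```bash
cat > p.py <<'E'
import sys,json
from h import *
cx,cy,r=map(float,sys.argv[1:4]);st=[float(a) for a in sys.argv[4].split(",")];nr=int(sys.argv[5])
o=bot.get_obs();p=o["ee_pos"];f=o["wrist_force"];R,_=tool(dw=[0,0,0])
v=p[:2]-[cx,cy];ph=np.arctan2(v[1],v[0]);er=v/np.hypot(*v);et=np.array([er[1],-er[0]])
print("phi %.3f rad r %.4f z %.4f Frad %.2f Ftan %.2f"%(ph,np.hypot(*v),p[2],f[:2]@er,f[:2]@et),"yaxis",R[:2,1])
cur=np.array([p[0],p[1],.131])
for s in st:
    rows=[]
    for k in range(1,nr+1):
        a=ph-s*k/nr;t=np.array([cx+r*np.cos(a),cy+r*np.sin(a),.131]);d=R.T@(t-cur)
        rows.append([0]+[round(x,4) for x in d[1:].tolist()]+[0,-0.7])
    print(json.dumps(rows));ph-=s;cur=t
E
python3 p.py .581 -.0117 .058 .24,.24 12
```

```text
phi -2.187 rad r 0.0576 z 0.1312 Frad -4.26 Ftan 1.65 yaxis [0.2679 0.9635]
[[0, 0.0001, -0.0012, 0, -0.7], [0, 0.0005, -0.0023, 0, -0.7], [0, 0.0009, -0.0034, 0, -0.7], [0, 0.0014, -0.0044, 0, -0.7], [0, 0.0019, -0.0055, 0, -0.7], [0, 0.0024, -0.0065, 0, -0.7], [0, 0.0029, -0.0075, 0, -0.7], [0, 0.0035, -0.0086, 0, -0.7], [0, 0.004, -0.0096, 0, -0.7], [0, 0.0046, -0.0106, 0, -0.7], [0, 0.0053, -0.0116, 0, -0.7], [0, 0.0059, -0.0125, 0, -0.7]]
[[0, 0.0006, -0.001, 0, -0.7], [0, 0.0013, -0.0019, 0, -0.7], [0, 0.002, -0.0028, 0, -0.7], [0, 0.0027, -0.0038, 0, -0.7], [0, 0.0034, -0.0047, 0, -0.7], [0, 0.0042, -0.0056, 0, -0.7], [0, 0.0049, -0.0064, 0, -0.7], [0, 0.0057, -0.0073, 0, -0.7], [0, 0.0065, -0.0081, 0, -0.7], [0, 0.0073, -0.009, 0, -0.7], [0, 0.0082, -0.0098, 0, -0.7], [0, 0.009, -0.0106, 0, -0.7]]
```

Call:
apply_moves --pt "0 0.0003 -0.0012 0 -0.7" --pt "0 0.0006 -0.0023 0 -0.7" --pt "0 0.001 -0.0034 0 -0.7" --pt "0 0.0014 -0.0044 0 -0.7" --pt "0 0.0019 -0.0055 0 -0.7" --pt "0 0.0024 -0.0065 0 -0.7" --pt "0 0.0029 -0.0075 0 -0.7" --pt "0 0.0035 -0.0086 0 -0.7" --pt "0 0.004 -0.0096 0 -0.7" --pt "0 0.0046 -0.0106 0 -0.7" --pt "0 0.0053 -0.0116 0 -0.7" --pt "0 0.0059 -0.0125 0 -0.7"

```text
time: 5.45
ee_pos: [0.5381, -0.0504, 0.1314]
tcp_rot: [10.1, 89.9, -5.5]
wrist_force: [5.4, -1.0, -0.3]
opening: 0.0237
```

```bash
python3 p.py .581 -.0117 .058 .24,.24 12
```

```text
phi -2.407 rad r 0.0578 z 0.1314 Frad -3.33 Ftan -4.37 yaxis [0.2683 0.9633]
[[0, 0.0005, -0.0011, 0, -0.7], [0, 0.0011, -0.002, 0, -0.7], [0, 0.0018, -0.003, 0, -0.7], [0, 0.0025, -0.0039, 0, -0.7], [0, 0.0032, -0.0048, 0, -0.7], [0, 0.0039, -0.0057, 0, -0.7], [0, 0.0046, -0.0066, 0, -0.7], [0, 0.0054, -0.0075, 0, -0.7], [0, 0.0062, -0.0084, 0, -0.7], [0, 0.007, -0.0092, 0, -0.7], [0, 0.0078, -0.01, 0, -0.7], [0, 0.0086, -0.0109, 0, -0.7]]
[[0, 0.0008, -0.0008, 0, -0.7], [0, 0.0017, -0.0016, 0, -0.7], [0, 0.0026, -0.0023, 0, -0.7], [0, 0.0035, -0.0031, 0, -0.7], [0, 0.0044, -0.0038, 0, -0.7], [0, 0.0053, -0.0045, 0, -0.7], [0, 0.0062, -0.0052, 0, -0.7], [0, 0.0072, -0.0059, 0, -0.7], [0, 0.0081, -0.0065, 0, -0.7], [0, 0.0091, -0.0072, 0, -0.7], [0, 0.0101, -0.0078, 0, -0.7], [0, 0.0111, -0.0084, 0, -0.7]]
```

Call:
apply_moves --pt "0 0.0006 -0.001 0 -0.7" --pt "0 0.0012 -0.0019 0 -0.7" --pt "0 0.0019 -0.0029 0 -0.7" --pt "0 0.0026 -0.0038 0 -0.7" --pt "0 0.0033 -0.0047 0 -0.7" --pt "0 0.004 -0.0056 0 -0.7" --pt "0 0.0047 -0.0065 0 -0.7" --pt "0 0.0055 -0.0074 0 -0.7" --pt "0 0.0063 -0.0083 0 -0.7" --pt "0 0.0071 -0.0091 0 -0.7" --pt "0 0.0079 -0.0099 0 -0.7" --pt "0 0.0087 -0.0107 0 -0.7"

```text
time: 6.65
ee_pos: [0.5305, -0.0403, 0.1315]
tcp_rot: [-26.6, 89.8, -42.2]
wrist_force: [4.2, -3.9, 0.6]
opening: 0.0236
```

Call:
apply_moves --pt "0 0.0008 -0.0008 0 -0.7" --pt "0 0.0017 -0.0016 0 -0.7" --pt "0 0.0026 -0.0023 0 -0.7" --pt "0 0.0035 -0.0031 0 -0.7" --pt "0 0.0044 -0.0038 0 -0.7" --pt "0 0.0053 -0.0045 0 -0.7" --pt "0 0.0062 -0.0052 0 -0.7" --pt "0 0.0072 -0.0059 0 -0.7" --pt "0 0.0081 -0.0065 0 -0.7" --pt "0 0.0091 -0.0072 0 -0.7" --pt "0 0.0101 -0.0078 0 -0.7" --pt "0 0.0111 -0.0084 0 -0.7"

```text
time: 7.85
ee_pos: [0.525, -0.0277, 0.1316]
tcp_rot: [-41.5, 89.7, -57.1]
wrist_force: [-0.7, -4.9, 3.8]
opening: 0.0237
```

```bash
python3 p.py .581 -.0117 .058 .24,.24 12
```

```text
phi -2.863 rad r 0.0582 z 0.1316 Frad 2.03 Ftan -4.50 yaxis [0.2694 0.963 ]
[[0, 0.0011, -0.0004, 0, -0.7], [0, 0.0021, -0.001, 0, -0.7], [0, 0.0031, -0.0015, 0, -0.7], [0, 0.0042, -0.0021, 0, -0.7], [0, 0.0052, -0.0026, 0, -0.7], [0, 0.0063, -0.0031, 0, -0.7], [0, 0.0073, -0.0036, 0, -0.7], [0, 0.0084, -0.004, 0, -0.7], [0, 0.0095, -0.0044, 0, -0.7], [0, 0.0105, -0.0049, 0, -0.7], [0, 0.0116, -0.0052, 0, -0.7], [0, 0.0127, -0.0056, 0, -0.7]]
[[0, 0.0011, -0.0003, 0, -0.7], [0, 0.0022, -0.0007, 0, -0.7], [0, 0.0033, -0.001, 0, -0.7], [0, 0.0045, -0.0012, 0, -0.7], [0, 0.0056, -0.0015, 0, -0.7], [0, 0.0067, -0.0017, 0, -0.7], [0, 0.0079, -0.0019, 0, -0.7], [0, 0.009, -0.0021, 0, -0.7], [0, 0.0102, -0.0023, 0, -0.7], [0, 0.0113, -0.0024, 0, -0.7], [0, 0.0125, -0.0026, 0, -0.7], [0, 0.0136, -0.0026, 0, -0.7]]
```

Call:
apply_moves --pt "0 0.0011 -0.0006 0 -0.7" --pt "0 0.0021 -0.0013 0 -0.7" --pt "0 0.0031 -0.0019 0 -0.7" --pt "0 0.0042 -0.0025 0 -0.7" --pt "0 0.0052 -0.003 0 -0.7" --pt "0 0.0063 -0.0035 0 -0.7" --pt "0 0.0073 -0.004 0 -0.7" --pt "0 0.0084 -0.0044 0 -0.7" --pt "0 0.0095 -0.0048 0 -0.7" --pt "0 0.0105 -0.0052 0 -0.7" --pt "0 0.0116 -0.0056 0 -0.7" --pt "0 0.0127 -0.006 0 -0.7"

```text
time: 9.05
ee_pos: [0.5222, -0.0139, 0.1316]
tcp_rot: [-51.2, 89.7, -66.8]
wrist_force: [-0.5, -5.1, 2.6]
opening: 0.0237
```

Call:
apply_moves --pt "0 0.0011 -0.0003 0 -0.7" --pt "0 0.0022 -0.0007 0 -0.7" --pt "0 0.0033 -0.001 0 -0.7" --pt "0 0.0045 -0.0012 0 -0.7" --pt "0 0.0056 -0.0015 0 -0.7" --pt "0 0.0067 -0.0017 0 -0.7" --pt "0 0.0079 -0.0019 0 -0.7" --pt "0 0.009 -0.0021 0 -0.7" --pt "0 0.0102 -0.0023 0 -0.7" --pt "0 0.0113 -0.0024 0 -0.7" --pt "0 0.0125 -0.0026 0 -0.7" --pt "0 0.0136 -0.0026 0 -0.7"

```text
time: 10.25
ee_pos: [0.523, 0.0001, 0.1317]
tcp_rot: [-61.6, 89.8, -77.3]
wrist_force: [-3.2, -4.3, 4.2]
opening: 0.0238
```

```bash
python3 p.py .5803 -.0109 .058 .24,.24 12
```

```text
phi 2.953 rad r 0.0584 z 0.1317 Frad 2.31 Ftan -4.86 yaxis [0.2694 0.963 ]
[[0, 0.0012, 0.0003, 0, -0.7], [0, 0.0023, 0.0002, 0, -0.7], [0, 0.0035, 0.0002, 0, -0.7], [0, 0.0047, 0.0002, 0, -0.7], [0, 0.0058, 0.0002, 0, -0.7], [0, 0.007, 0.0002, 0, -0.7], [0, 0.0081, 0.0003, 0, -0.7], [0, 0.0093, 0.0003, 0, -0.7], [0, 0.0105, 0.0004, 0, -0.7], [0, 0.0116, 0.0006, 0, -0.7], [0, 0.0128, 0.0007, 0, -0.7], [0, 0.0139, 0.0009, 0, -0.7]]
[[0, 0.0011, 0.0002, 0, -0.7], [0, 0.0023, 0.0004, 0, -0.7], [0, 0.0034, 0.0006, 0, -0.7], [0, 0.0045, 0.0009, 0, -0.7], [0, 0.0057, 0.0012, 0, -0.7], [0, 0.0068, 0.0015, 0, -0.7], [0, 0.0079, 0.0018, 0, -0.7], [0, 0.009, 0.0022, 0, -0.7], [0, 0.0101, 0.0025, 0, -0.7], [0, 0.0112, 0.0029, 0, -0.7], [0, 0.0123, 0.0033, 0, -0.7], [0, 0.0134, 0.0038, 0, -0.7]]
```

Call:
apply_moves --pt "0 0.0012 -0.0002 0 -0.7" --pt "0 0.0023 -0.0003 0 -0.7" --pt "0 0.0035 -0.0004 0 -0.7" --pt "0 0.0047 -0.0004 0 -0.7" --pt "0 0.0058 -0.0004 0 -0.7" --pt "0 0.007 -0.0004 0 -0.7" --pt "0 0.0081 -0.0003 0 -0.7" --pt "0 0.0093 -0.0002 0 -0.7" --pt "0 0.0105 -0.0001 0 -0.7" --pt "0 0.0116 0.0001 0 -0.7" --pt "0 0.0128 0.0002 0 -0.7" --pt "0 0.0139 0.0004 0 -0.7"

```text
time: 11.45
ee_pos: [0.5269, 0.0135, 0.1316]
tcp_rot: [-66.6, 89.8, -82.3]
wrist_force: [-2.6, -4.1, 5.2]
opening: 0.0236
```

Call:
apply_moves --pt "0 0.0011 0.0002 0 -0.7" --pt "0 0.0023 0.0004 0 -0.7" --pt "0 0.0034 0.0006 0 -0.7" --pt "0 0.0045 0.0009 0 -0.7" --pt "0 0.0057 0.0012 0 -0.7" --pt "0 0.0068 0.0015 0 -0.7" --pt "0 0.0079 0.0018 0 -0.7" --pt "0 0.009 0.0022 0 -0.7" --pt "0 0.0101 0.0025 0 -0.7" --pt "0 0.0112 0.0029 0 -0.7" --pt "0 0.0123 0.0033 0 -0.7" --pt "0 0.0134 0.0038 0 -0.7"

```text
time: 12.65
ee_pos: [0.534, 0.0256, 0.1317]
tcp_rot: [-71.1, 89.8, -86.7]
wrist_force: [-4.0, -3.2, 5.4]
opening: 0.0232
```

```bash
python3 p.py .5798 -.0109 .058 .24,.24 12
```

```text
phi 2.468 rad r 0.0585 z 0.1317 Frad 1.07 Ftan -5.01 yaxis [0.2693 0.9631]
[[0, 0.0009, 0.001, 0, -0.7], [0, 0.0019, 0.0014, 0, -0.7], [0, 0.0029, 0.002, 0, -0.7], [0, 0.004, 0.0025, 0, -0.7], [0, 0.005, 0.003, 0, -0.7], [0, 0.006, 0.0036, 0, -0.7], [0, 0.007, 0.0042, 0, -0.7], [0, 0.008, 0.0048, 0, -0.7], [0, 0.009, 0.0054, 0, -0.7], [0, 0.0099, 0.0061, 0, -0.7], [0, 0.0109, 0.0067, 0, -0.7], [0, 0.0118, 0.0074, 0, -0.7]]
[[0, 0.0009, 0.0007, 0, -0.7], [0, 0.0018, 0.0014, 0, -0.7], [0, 0.0027, 0.0022, 0, -0.7], [0, 0.0036, 0.0029, 0, -0.7], [0, 0.0045, 0.0037, 0, -0.7], [0, 0.0053, 0.0045, 0, -0.7], [0, 0.0061, 0.0053, 0, -0.7], [0, 0.007, 0.0061, 0, -0.7], [0, 0.0078, 0.007, 0, -0.7], [0, 0.0085, 0.0078, 0, -0.7], [0, 0.0093, 0.0087, 0, -0.7], [0, 0.0101, 0.0096, 0, -0.7]]
```

Call:
apply_moves --pt "0 0.001 0.0006 0 -0.7" --pt "0 0.002 0.0011 0 -0.7" --pt "0 0.003 0.0016 0 -0.7" --pt "0 0.0041 0.0021 0 -0.7" --pt "0 0.0051 0.0026 0 -0.7" --pt "0 0.0061 0.0032 0 -0.7" --pt "0 0.0071 0.0038 0 -0.7" --pt "0 0.0081 0.0044 0 -0.7" --pt "0 0.0091 0.005 0 -0.7" --pt "0 0.01 0.0057 0 -0.7" --pt "0 0.011 0.0063 0 -0.7" --pt "0 0.0119 0.007 0 -0.7"

```text
time: 13.85
ee_pos: [0.5438, 0.0355, 0.1317]
tcp_rot: [-79.0, 89.8, -94.6]
wrist_force: [-5.4, -2.4, 5.6]
opening: 0.0238
```

Call:
apply_moves --pt "0 0.0009 0.0007 0 -0.7" --pt "0 0.0018 0.0014 0 -0.7" --pt "0 0.0027 0.0022 0 -0.7" --pt "0 0.0036 0.0029 0 -0.7" --pt "0 0.0045 0.0037 0 -0.7" --pt "0 0.0053 0.0045 0 -0.7" --pt "0 0.0061 0.0053 0 -0.7" --pt "0 0.007 0.0061 0 -0.7" --pt "0 0.0078 0.007 0 -0.7" --pt "0 0.0085 0.0078 0 -0.7" --pt "0 0.0093 0.0087 0 -0.7" --pt "0 0.0101 0.0096 0 -0.7"

```text
time: 15.05
ee_pos: [0.5557, 0.043, 0.1317]
tcp_rot: [-85.3, 89.9, -100.9]
wrist_force: [-4.5, -1.7, 6.1]
opening: 0.0233
```

```bash
python3 p.py .5798 -.0109 .058 .24,.24 12
```

```text
phi 1.991 rad r 0.0590 z 0.1317 Frad 0.26 Ftan -4.76 yaxis [0.2688 0.9632]
[[0, -0.0001, 0.0016, 0, -0.7], [0, 0.0006, 0.0025, 0, -0.7], [0, 0.0013, 0.0034, 0, -0.7], [0, 0.002, 0.0043, 0, -0.7], [0, 0.0027, 0.0053, 0, -0.7], [0, 0.0033, 0.0063, 0, -0.7], [0, 0.0039, 0.0073, 0, -0.7], [0, 0.0045, 0.0082, 0, -0.7], [0, 0.0051, 0.0093, 0, -0.7], [0, 0.0057, 0.0103, 0, -0.7], [0, 0.0062, 0.0113, 0, -0.7], [0, 0.0067, 0.0123, 0, -0.7]]
[[0, 0.0005, 0.001, 0, -0.7], [0, 0.001, 0.0021, 0, -0.7], [0, 0.0014, 0.0032, 0, -0.7], [0, 0.0019, 0.0042, 0, -0.7], [0, 0.0023, 0.0053, 0, -0.7], [0, 0.0027, 0.0064, 0, -0.7], [0, 0.003, 0.0075, 0, -0.7], [0, 0.0034, 0.0086, 0, -0.7], [0, 0.0037, 0.0097, 0, -0.7], [0, 0.004, 0.0109, 0, -0.7], [0, 0.0043, 0.012, 0, -0.7], [0, 0.0045, 0.0131, 0, -0.7]]
```

Call:
apply_moves --pt "0 0.0007 0.0011 0 -0.7" --pt "0 0.0014 0.002 0 -0.7" --pt "0 0.0021 0.003 0 -0.7" --pt "0 0.0028 0.004 0 -0.7" --pt "0 0.0034 0.005 0 -0.7" --pt "0 0.0041 0.006 0 -0.7" --pt "0 0.0047 0.007 0 -0.7" --pt "0 0.0053 0.008 0 -0.7" --pt "0 0.0059 0.009 0 -0.7" --pt "0 0.0064 0.01 0 -0.7" --pt "0 0.0069 0.0111 0 -0.7" --pt "0 0.0074 0.0121 0 -0.7"

```text
time: 16.25
ee_pos: [0.5693, 0.0474, 0.1318]
tcp_rot: [-102.7, 89.9, -118.3]
wrist_force: [-4.3, 0.2, 5.3]
opening: 0.0237
```

Call:
apply_moves --pt "0 0.0005 0.001 0 -0.7" --pt "0 0.001 0.0021 0 -0.7" --pt "0 0.0014 0.0032 0 -0.7" --pt "0 0.0019 0.0042 0 -0.7" --pt "0 0.0023 0.0053 0 -0.7" --pt "0 0.0027 0.0064 0 -0.7" --pt "0 0.003 0.0075 0 -0.7" --pt "0 0.0034 0.0086 0 -0.7" --pt "0 0.0037 0.0097 0 -0.7" --pt "0 0.004 0.0109 0 -0.7" --pt "0 0.0043 0.012 0 -0.7" --pt "0 0.0045 0.0131 0 -0.7"

```text
time: 17.45
ee_pos: [0.5819, 0.0487, 0.1316]
tcp_rot: [-157.8, 89.8, -173.3]
wrist_force: [-11.5, -0.2, 6.4]
opening: 0.0237
```

```bash
python3 p.py .5798 -.0107 .0585 .24,.24 12
```

```text
phi 1.535 rad r 0.0594 z 0.1316 Frad -0.56 Ftan -11.45 yaxis [0.2681 0.9634]
[[0, -0.0007, 0.0014, 0, -0.7], [0, -0.0004, 0.0025, 0, -0.7], [0, -0.0002, 0.0037, 0, -0.7], [0, -0.0, 0.0048, 0, -0.7], [0, 0.0002, 0.006, 0, -0.7], [0, 0.0003, 0.0071, 0, -0.7], [0, 0.0004, 0.0083, 0, -0.7], [0, 0.0005, 0.0095, 0, -0.7], [0, 0.0006, 0.0106, 0, -0.7], [0, 0.0007, 0.0118, 0, -0.7], [0, 0.0007, 0.013, 0, -0.7], [0, 0.0007, 0.0141, 0, -0.7]]
[[0, -0.0, 0.0012, 0, -0.7], [0, -0.0001, 0.0023, 0, -0.7], [0, -0.0001, 0.0035, 0, -0.7], [0, -0.0002, 0.0047, 0, -0.7], [0, -0.0003, 0.0058, 0, -0.7], [0, -0.0004, 0.007, 0, -0.7], [0, -0.0006, 0.0082, 0, -0.7], [0, -0.0008, 0.0093, 0, -0.7], [0, -0.001, 0.0105, 0, -0.7], [0, -0.0012, 0.0116, 0, -0.7], [0, -0.0015, 0.0128, 0, -0.7], [0, -0.0017, 0.0139, 0, -0.7]]
```

Call:
apply_moves --pt "0 0.0001 0.0012 0 -0.7" --pt "0 0.0003 0.0024 0 -0.7" --pt "0 0.0005 0.0036 0 -0.7" --pt "0 0.0006 0.0047 0 -0.7"

```text
time: 17.85
ee_pos: [0.5851, 0.0486, 0.1314]
tcp_rot: [-170.7, 89.6, 173.8]
wrist_force: [-11.9, 0.9, 8.0]
opening: 0.0234
```

Call:
apply_moves --pt "0 0.0 0.0012 0 -0.7" --pt "0 0.0001 0.0024 0 -0.7" --pt "0 0.0002 0.0036 0 -0.7" --pt "0 0.0003 0.0047 0 -0.7"

```text
time: 18.25
ee_pos: [0.588, 0.0484, 0.1314]
tcp_rot: [-176.3, 89.4, 168.2]
wrist_force: [-14.1, 1.7, 10.3]
opening: 0.0238
```

```bash
python3 p.py .5798 -.0107 .0588 .08,.08 4
```

```text
phi 1.432 rad r 0.0596 z 0.1314 Frad -0.28 Ftan -14.22 yaxis [0.267  0.9637]
[[0, -0.0007, 0.0013, 0, -0.7], [0, -0.0006, 0.0024, 0, -0.7], [0, -0.0005, 0.0036, 0, -0.7], [0, -0.0004, 0.0048, 0, -0.7]]
[[0, 0.0, 0.0012, 0, -0.7], [0, 0.0001, 0.0024, 0, -0.7], [0, 0.0001, 0.0035, 0, -0.7], [0, 0.0001, 0.0047, 0, -0.7]]
```

Run:
```python
from m import *
c,P=cloud("top");t=c["frame"][105:215,205:335]
s,S=cloud("side");
cv2.imwrite("pics/c.png",np.hstack([cv2.resize(t,(400,338),interpolation=2),cv2.resize(s["frame"][150:251,230:350],(400,338),interpolation=2)]))
Q=np.vstack([P.reshape(-1,3),S.reshape(-1,3)])
k=Q[(Q[:,2]>.122)&(Q[:,2]<.2)&(Q[:,0]>.6)&(Q[:,0]<.76)&(Q[:,1]>-.05)&(Q[:,1]<.14)];print(k[::max(1,len(k)//25)])
o=bot.get_obs();print(o["torque"],o["wrist_force"],o["q"])
```

```text
[[ 0.6531 -0.0337  0.1239]
 [ 0.6445 -0.0308  0.122 ]
 [ 0.6416 -0.0453  0.1221]
 [ 0.6097  0.0656  0.1979]
 [ 0.6028  0.0543  0.1983]
 [ 0.6061  0.0507  0.1995]
 [ 0.6101  0.0855  0.1876]
 [ 0.6027  0.0524  0.1955]
 [ 0.6061  0.0561  0.1941]
 [ 0.61    0.0854  0.1841]
 [ 0.6028  0.059   0.1897]
 [ 0.6064  0.0734  0.1847]
 [ 0.6099  0.0806  0.1822]
 [ 0.6028  0.0567  0.1869]
 [ 0.6064  0.0759  0.1802]
 [ 0.6027  0.0574  0.1831]
 [ 0.6027  0.0595  0.1789]
 [ 0.6063  0.0691  0.1754]
 [ 0.6027  0.0604  0.175 ]
 [ 0.6026  0.0527  0.1742]
 [ 0.6027  0.0635  0.1667]]
[-0.1229  2.8092  0.0432] [-13.2032   0.18     8.1309] [ 4.6199 10.2147  4.8253 85.1847  0.1692 20.1077]
```

View pics/c.png

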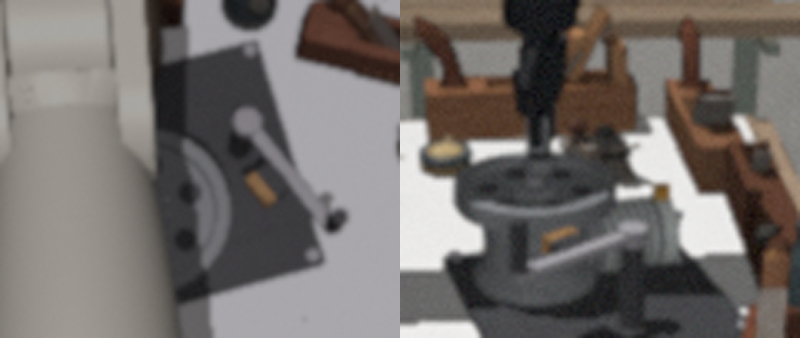

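Call:
apply_moves --pt "0 0.0 0.0012 0 -0.7" --pt "0 0.0 0.0024 0 -0.7" --pt "0 0.0 0.0036 0 -0.7" --pt "0 0.0 0.0047 0 -0.7"

```text
time: 18.75
ee_pos: [0.5909, 0.0479, 0.1314]
tcp_rot: [-179.8, 89.2, 164.7]
wrist_force: [-14.9, 1.6, 9.8]
opening: 0.0236
```

```bash
python3 p.py .5798 -.0107 .0588 .08,.08 4
```

```text
phi 1.384 rad r 0.0597 z 0.1314 Frad -1.23 Ftan -14.89 yaxis [0.2664 0.9639]
[[0, -0.0008, 0.0012, 0, -0.7], [0, -0.0007, 0.0024, 0, -0.7], [0, -0.0007, 0.0036, 0, -0.7], [0, -0.0007, 0.0048, 0, -0.7]]
[[0, -0.0, 0.0012, 0, -0.7], [0, -0.0, 0.0024, 0, -0.7], [0, -0.0001, 0.0035, 0, -0.7], [0, -0.0002, 0.0047, 0, -0.7]]
```

Run:
```python
from h import *
c=cams.camera("top")
for tag,L in(("old",[(119,153),(157,162),(172,185),(152,218),(114,212),(96,187)]),("new",[(190,192),(185,240)])):
    for u,v in L:
        w=world(c,195+u/2.353,95+v/2.353,z=.112) if tag=="old" else world(c,205+u/3.077,105+v/3.077,z=.112)
        d=w[:2]-[.580,-.011];print(tag,np.hypot(*d).round(4),np.degrees(np.arctan2(d[1],d[0])).round(1))
```

```text
old 0.0442 25.7
old 0.04 -44.4
old 0.0464 -90.6
old 0.0473 -152.7
old 0.0427 144.3
old 0.0474 94.2
new 0.0463 -67.0
new 0.0471 -126.9
```

Call:
apply_moves --pt "0 -0.0002 0.0012 0 -0.7" --pt "0 -0.0003 0.0024 0 -0.7" --pt "0 -0.0004 0.0036 0 -0.7" --pt "0 -0.0004 0.0047 0 -0.7" --newtons 30

```text
time: 19.2
ee_pos: [0.5937, 0.0474, 0.1314]
tcp_rot: [176.9, 88.9, 161.5]
wrist_force: [-15.4, 2.9, 9.9]
opening: 0.0235
```

```bash
python3 p.py .5798 -.0107 .0588 .08,.08 4
```

```text
phi 1.336 rad r 0.0597 z 0.1314 Frad -0.78 Ftan -15.67 yaxis [0.2655 0.9641]
[[0, -0.0009, 0.0012, 0, -0.7], [0, -0.0009, 0.0024, 0, -0.7], [0, -0.0009, 0.0036, 0, -0.7], [0, -0.0009, 0.0047, 0, -0.7]]
[[0, -0.0001, 0.0012, 0, -0.7], [0, -0.0002, 0.0023, 0, -0.7], [0, -0.0003, 0.0035, 0, -0.7], [0, -0.0004, 0.0047, 0, -0.7]]
```

Call:
apply_moves --pt "0 -0.0002 0.0012 0 -0.7" --pt "0 -0.0003 0.0024 0 -0.7" --pt "0 -0.0004 0.0036 0 -0.7" --pt "0 -0.0005 0.0047 0 -0.7" --pt "0 -0.0006 0.0058 0 -0.7"

```text
time: 19.7
ee_pos: [0.5974, 0.0464, 0.1313]
tcp_rot: [174.5, 88.7, 159.1]
wrist_force: [-14.0, 3.5, 9.1]
opening: 0.0235
```

```bash
python3 p.py .5798 -.0107 .0588 .08,.08 4
```

```text
phi 1.273 rad r 0.0598 z 0.1313 Frad -0.72 Ftan -14.40 yaxis [0.2646 0.9643]
[[0, -0.001, 0.0011, 0, -0.7], [0, -0.0011, 0.0023, 0, -0.7], [0, -0.0012, 0.0035, 0, -0.7], [0, -0.0013, 0.0047, 0, -0.7]]
[[0, -0.0001, 0.0012, 0, -0.7], [0, -0.0003, 0.0023, 0, -0.7], [0, -0.0005, 0.0035, 0, -0.7], [0, -0.0007, 0.0046, 0, -0.7]]
```

Call:
apply_moves --pt "0 -0.0003 0.0012 0 -0.7" --pt "0 -0.0005 0.0024 0 -0.7" --pt "0 -0.0007 0.0036 0 -0.7" --pt "0 -0.0009 0.0047 0 -0.7" --pt "0 -0.001 0.0058 0 -0.7"

```text
time: 20.2
ee_pos: [0.601, 0.0452, 0.1313]
tcp_rot: [172.1, 88.5, 156.9]
wrist_force: [-14.4, 4.3, 10.2]
opening: 0.0237
```

```bash
python3 p.py .5798 -.0107 .0588 .08,.08 4
```

```text
phi 1.208 rad r 0.0598 z 0.1313 Frad -1.07 Ftan -15.05 yaxis [0.2637 0.9646]
[[0, -0.0011, 0.0011, 0, -0.7], [0, -0.0013, 0.0022, 0, -0.7], [0, -0.0014, 0.0034, 0, -0.7], [0, -0.0016, 0.0046, 0, -0.7]]
[[0, -0.0002, 0.0012, 0, -0.7], [0, -0.0005, 0.0023, 0, -0.7], [0, -0.0007, 0.0035, 0, -0.7], [0, -0.001, 0.0046, 0, -0.7]]
```

Call:
apply_moves --pt "0 -0.0003 0.0014 0 -0.7" --pt "0 -0.0006 0.0027 0 -0.7" --pt "0 -0.0009 0.0039 0 -0.7" --pt "0 -0.0012 0.0051 0 -0.7" --pt "0 -0.0015 0.0062 0 -0.7" --pt "0 -0.0018 0.0074 0 -0.7"

```text
time: 20.8
ee_pos: [0.6059, 0.0432, 0.1312]
tcp_rot: [169.6, 88.2, 154.4]
wrist_force: [-13.3, 5.1, 9.2]
opening: 0.0235
```

```bash
python3 p.py .5798 -.0107 .0588 .08,.08 4
python3 - <<'E'
from m import *
c=cams.camera("top");t=c["frame"][105:215,205:335]
s=cams.camera("side")
cv2.imwrite("pics/d.png",np.hstack([cv2.resize(t,(400,338),interpolation=2),cv2.resize(s["frame"][150:251,230:350],(400,338),interpolation=2)]))
E
```

```text
phi 1.120 rad r 0.0599 z 0.1312 Frad -1.24 Ftan -14.19 yaxis [0.2625 0.9649]
[[0, -0.0013, 0.001, 0, -0.7], [0, -0.0015, 0.0021, 0, -0.7], [0, -0.0018, 0.0033, 0, -0.7], [0, -0.0021, 0.0044, 0, -0.7]]
[[0, -0.0003, 0.0011, 0, -0.7], [0, -0.0007, 0.0023, 0, -0.7], [0, -0.001, 0.0034, 0, -0.7], [0, -0.0014, 0.0045, 0, -0.7]]
```

View pics/d.png

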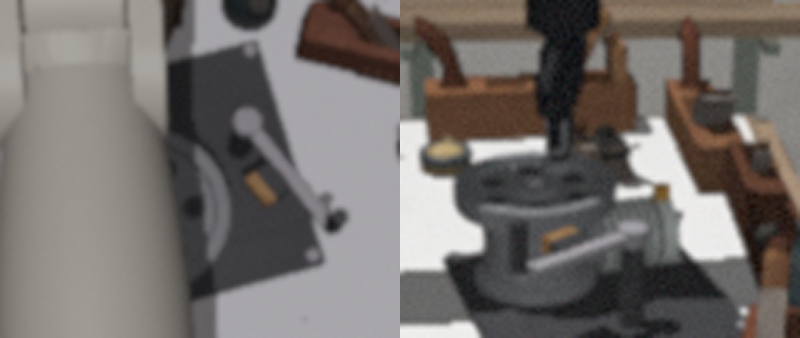

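Call:
apply_moves --pt "-0.0003 -0.0003 0.0013 0 -0.7" --pt "-0.0005 -0.0007 0.0026 0 -0.7" --pt "-0.0006 -0.0011 0.0038 0 -0.7" --pt "-0.0008 -0.0015 0.005 0 -0.7" --pt "-0.0008 -0.0019 0.0061 0 -0.7" --pt "-0.0008 -0.0023 0.0073 0 -0.7"

```text
time: 21.5
ee_pos: [0.6117, 0.0399, 0.1314]
tcp_rot: [168.7, 88.1, 153.5]
wrist_force: [-12.5, 5.0, 7.0]
opening: 0.0233
```

```bash
python3 p.py .5798 -.0107 .0588 .08,.08 4
```

```text
phi 1.008 rad r 0.0598 z 0.1314 Frad -2.39 Ftan -13.21 yaxis [0.2618 0.9651]
[[0, -0.0013, 0.0008, 0, -0.7], [0, -0.0017, 0.0019, 0, -0.7], [0, -0.0021, 0.003, 0, -0.7], [0, -0.0025, 0.0041, 0, -0.7]]
[[0, -0.0004, 0.0011, 0, -0.7], [0, -0.0009, 0.0022, 0, -0.7], [0, -0.0014, 0.0032, 0, -0.7], [0, -0.0019, 0.0043, 0, -0.7]]
```

Call:
apply_moves --pt "0 -0.0007 0.0012 0 -0.7" --pt "0 -0.0013 0.0024 0 -0.7" --pt "0 -0.0018 0.0036 0 -0.7" --pt "0 -0.0023 0.0047 0 -0.7" --pt "0 -0.0028 0.0057 0 -0.7" --pt "0 -0.0033 0.0068 0 -0.7"

```text
time: 22.1
ee_pos: [0.6168, 0.0363, 0.1313]
tcp_rot: [166.2, 88.0, 151.1]
wrist_force: [-7.4, 3.2, 7.7]
opening: 0.0233
```

```bash
python3 p.py .5798 -.0107 .0588 .08,.12 6
```

```text
phi 0.903 rad r 0.0598 z 0.1313 Frad -2.02 Ftan -7.81 yaxis [0.2608 0.9654]
[[0, -0.0012, 0.0003, 0, -0.7], [0, -0.0016, 0.001, 0, -0.7], [0, -0.0019, 0.0017, 0, -0.7], [0, -0.0022, 0.0025, 0, -0.7], [0, -0.0026, 0.0032, 0, -0.7], [0, -0.0029, 0.0038, 0, -0.7]]
[[0, -0.0006, 0.001, 0, -0.7], [0, -0.0011, 0.0021, 0, -0.7], [0, -0.0017, 0.0031, 0, -0.7], [0, -0.0024, 0.0041, 0, -0.7], [0, -0.003, 0.0051, 0, -0.7], [0, -0.0036, 0.006, 0, -0.7]]
```

Call:
apply_moves --pt "0 -0.0008 0.0008 0 -0.7" --pt "0 -0.0014 0.0016 0 -0.7" --pt "0 -0.0019 0.0024 0 -0.7" --pt "0 -0.0023 0.0032 0 -0.7"

```text
time: 22.5
ee_pos: [0.6187, 0.0346, 0.1313]
tcp_rot: [163.6, 87.8, 148.5]
wrist_force: [-6.5, 3.3, 5.9]
opening: 0.0237
```

```bash
python3 p.py .5798 -.0107 .0588 .06,.12 4
```

```text
phi 0.861 rad r 0.0598 z 0.1313 Frad -1.70 Ftan -7.07 yaxis [0.2598 0.9656]
[[0, -0.0013, 0.0004, 0, -0.7], [0, -0.0017, 0.0012, 0, -0.7], [0, -0.0021, 0.0019, 0, -0.7], [0, -0.0025, 0.0027, 0, -0.7]]
[[0, -0.0009, 0.0015, 0, -0.7], [0, -0.0018, 0.003, 0, -0.7], [0, -0.0028, 0.0045, 0, -0.7], [0, -0.0038, 0.0059, 0, -0.7]]
```

Call:
apply_moves --pt "0 -0.0008 0.0008 0 -0.7" --pt "0 -0.0014 0.0016 0 -0.7" --pt "0 -0.002 0.0025 0 -0.7" --pt "0 -0.0025 0.0033 0 -0.7" --pt "0 -0.003 0.0041 0 -0.7"

```text
time: 23.0
ee_pos: [0.6218, 0.0317, 0.1314]
tcp_rot: [161.4, 87.8, 146.4]
wrist_force: [-5.9, 3.5, 6.3]
opening: 0.0233
```

```bash
python3 p.py .5798 -.0107 .0588 .06,.12 4
```

```text
phi 0.790 rad r 0.0597 z 0.1314 Frad -1.66 Ftan -6.61 yaxis [0.259  0.9658]
[[0, -0.0012, 0.0003, 0, -0.7], [0, -0.0017, 0.0011, 0, -0.7], [0, -0.0022, 0.0018, 0, -0.7], [0, -0.0026, 0.0026, 0, -0.7]]
[[0, -0.001, 0.0015, 0, -0.7], [0, -0.002, 0.0029, 0, -0.7], [0, -0.0031, 0.0043, 0, -0.7], [0, -0.0042, 0.0057, 0, -0.7]]
```

Call:
apply_moves --pt "0 -0.0009 0.0008 0 -0.7" --pt "0 -0.0016 0.0016 0 -0.7" --pt "0 -0.0022 0.0024 0 -0.7" --pt "0 -0.0028 0.0032 0 -0.7" --pt "0 -0.0034 0.004 0 -0.7"

```text
time: 23.5
ee_pos: [0.6247, 0.0286, 0.1313]
tcp_rot: [158.8, 87.7, 143.9]
wrist_force: [-5.5, 5.0, 7.1]
opening: 0.0233
```

```bash
python3 p.py .5798 -.0107 .0588 .06,.12 4
```

```text
phi 0.718 rad r 0.0597 z 0.1313 Frad -0.85 Ftan -7.42 yaxis [0.2582 0.966 ]
[[0, -0.0012, 0.0002, 0, -0.7], [0, -0.0017, 0.001, 0, -0.7], [0, -0.0022, 0.0017, 0, -0.7], [0, -0.0028, 0.0024, 0, -0.7]]
[[0, -0.0011, 0.0014, 0, -0.7], [0, -0.0022, 0.0027, 0, -0.7], [0, -0.0034, 0.0041, 0, -0.7], [0, -0.0046, 0.0053, 0, -0.7]]
```

Call:
apply_moves --pt "0 -0.0009 0.0009 0 -0.7" --pt "0 -0.0017 0.0018 0 -0.7" --pt "0 -0.0024 0.0026 0 -0.7" --pt "0 -0.0031 0.0034 0 -0.7" --pt "0 -0.0038 0.0041 0 -0.7" --pt "0 -0.0045 0.0049 0 -0.7"

```text
time: 24.1
ee_pos: [0.6284, 0.0239, 0.1312]
tcp_rot: [156.8, 87.7, 141.9]
wrist_force: [-3.8, 1.7, 5.3]
opening: 0.0233
```

```bash
python3 p.py .5798 -.0107 .0588 .06,.12 6
```

```text
phi 0.618 rad r 0.0597 z 0.1312 Frad -2.15 Ftan -3.61 yaxis [0.2576 0.9661]
[[0, -0.001, -0.0001, 0, -0.7], [0, -0.0014, 0.0003, 0, -0.7], [0, -0.0018, 0.0008, 0, -0.7], [0, -0.0022, 0.0012, 0, -0.7], [0, -0.0026, 0.0017, 0, -0.7], [0, -0.003, 0.0021, 0, -0.7]]
[[0, -0.0008, 0.0008, 0, -0.7], [0, -0.0016, 0.0017, 0, -0.7], [0, -0.0025, 0.0025, 0, -0.7], [0, -0.0033, 0.0033, 0, -0.7], [0, -0.0042, 0.0041, 0, -0.7], [0, -0.0051, 0.0048, 0, -0.7]]
```

Run:
```python
from h import *
F=[]
for i in range(4):
    cams.camera("side");o=bot.get_obs();F.append(o["wrist_force"][:3])
F=np.array(F);a=.618;er=np.array([np.cos(a),np.sin(a)]);et=np.array([er[1],-er[0]])
print(F,F[:,:2]@et,F[:,:2]@er,o["ee_pos"],o["time"])
```

```text
[[-4.5124  1.9132  6.7726]
 [-4.0346  1.3937  5.1133]
 [-3.3213  1.5967  5.5312]
 [-3.8777  1.1062  5.4069]] [-4.1738 -3.4736 -3.2258 -3.1484] [-2.5692 -2.4809 -1.7819 -2.5196] [0.6285 0.0237 0.1312] 24.3
```

Call:
apply_moves --pt "0 -0.0006 0.0006 0 -0.7" --pt "0 -0.0013 0.0012 0 -0.7" --pt "0 -0.002 0.0018 0 -0.7" --pt "0 -0.0027 0.0024 0 -0.7"

```text
time: 24.7
ee_pos: [0.6302, 0.0212, 0.1312]
tcp_rot: [155.4, 87.6, 140.5]
wrist_force: [-4.3, 2.1, 5.2]
opening: 0.0233
```

```bash
python3 p.py .5798 -.0107 .0588 .06,.12 4
python3 - <<'E'
from h import *
F=[]
for i in range(3):
    cams.camera("side");o=bot.get_obs();F.append(o["wrist_force"][:3])
F=np.array(F);a=.56;er=np.array([np.cos(a),np.sin(a)]);et=np.array([er[1],-er[0]])
print(F[:,:2]@et,F[:,:2]@er,o["ee_pos"],o["time"])
E
```

```text
phi 0.564 rad r 0.0597 z 0.1312 Frad -2.52 Ftan -4.06 yaxis [0.2572 0.9662]
[[0, -0.0013, 0.0, 0, -0.7], [0, -0.0019, 0.0007, 0, -0.7], [0, -0.0025, 0.0013, 0, -0.7], [0, -0.0031, 0.0019, 0, -0.7]]
[[0, -0.0013, 0.0012, 0, -0.7], [0, -0.0026, 0.0024, 0, -0.7], [0, -0.004, 0.0035, 0, -0.7], [0, -0.0054, 0.0046, 0, -0.7]]
[-2.6589 -3.1897 -3.0331] [-2.9024 -2.6956 -2.3476] [0.6304 0.021  0.1312] 24.85
```

Call:
apply_moves --pt "0 0 0 0 -0.7" --pt "0 0 0 0 -0.7"

```text
time: 25.05
ee_pos: [0.6304, 0.0212, 0.1312]
tcp_rot: [155.4, 87.7, 140.5]
wrist_force: [-3.8, -0.0, 4.4]
opening: 0.0236
```

```bash
python3 p.py .5798 -.0107 .0588 .06 2|head -1
```

```text
phi 0.562 rad r 0.0598 z 0.1312 Frad -3.20 Ftan -1.96 yaxis [0.2572 0.9662]
```

Call:
apply_moves --pt "0 0 0 0 -0.6" --pt "0 0 0 0 -0.4" --pt "0 0 0 0 -0.1" --pt "0 0 0 0 0.2" --pt "0 0 0 0 0.2" --pt "-0.02 0 0 0 0.2" --pt "-0.04 0 0 0 0.2" --pt "-0.06 0 0 0 0.2" --pt "-0.08 0 0 0 0.2" --pt "-0.1 0 0 0 0.2" --pt "-0.1 0 0 0 0.2"

```text
time: 26.15
ee_pos: [0.6345, 0.0186, 0.2339]
tcp_rot: [150.9, 87.8, 136.1]
wrist_force: [0.4, -0.8, 0.1]
opening: 0.0513
```

Run:
```python
from m import *
o=bot.get_obs();print(o["ee_pos"],o["wrist_force"],o["time"])
s,S=cloud("side");Q=S.reshape(-1,3)
k=Q[(Q[:,2]>.135)&(Q[:,2]<.17)&(np.hypot(Q[:,0]-.58,Q[:,1]+.011)<.085)];m=k.mean(0);print(len(k),m,k.min(0),k.max(0),np.arctan2(m[1]+.011,m[0]-.580))
print(tool(dw=[0,0,0])[0])
```

```text
[0.6345 0.0186 0.2339] [ 0.4173 -0.7648  0.1221] 26.15
60 [0.6281 0.0123 0.1498] [0.6181 0.0053 0.1357] [0.638  0.0239 0.1612] 0.45077558902209947
[[-0.0292  0.2572  0.9659]
 [ 0.0262  0.9662 -0.2565]
 [-0.9992  0.0178 -0.035 ]]
```

Run:
```python
from m import *
R,d=tool(target=[.568,-.188,.234]);print(d)
for n in("top","side"):
    c,P=cloud(n);Q=P.reshape(-1,3);k=Q[(Q[:,2]>.125)&(Q[:,2]<.17)&(np.hypot(Q[:,0]-.56,Q[:,1]+.19)<.05)]
    if len(k): print(n,len(k),np.median(k,0),np.percentile(k,5,0),np.percentile(k,95,0))
```

```text
[-0.0054 -0.2166 -0.011 ]
top 37 [ 0.5655 -0.1866  0.1551] [ 0.5607 -0.1931  0.1337] [ 0.5726 -0.1812  0.1601]
side 64 [ 0.5674 -0.1926  0.1441] [ 0.5613 -0.1961  0.1273] [ 0.5757 -0.1855  0.1564]
```

Call:
apply_moves --pt "0 -0.027 -0.0014 -0.09 0.2" --pt "-0.001 -0.054 -0.003 -0.18 0.2" --pt "-0.002 -0.081 -0.004 -0.27 0.2" --pt "-0.003 -0.108 -0.006 -0.36 0.2" --pt "-0.004 -0.135 -0.007 -0.45 0.2" --pt "-0.004 -0.162 -0.008 -0.54 0.2" --pt "-0.005 -0.189 -0.01 -0.63 0.2" --pt "-0.0054 -0.2166 -0.011 -0.715 0.2" --pt "-0.0054 -0.2166 -0.011 -0.715 0.2" --pt "-0.0054 -0.2166 -0.011 -0.715 0.2" --pt "-0.0054 -0.2166 -0.011 -0.715 0.2"

```text
time: 27.4
ee_pos: [0.5674, -0.1873, 0.2315]
tcp_rot: [115.4, 87.6, 141.5]
wrist_force: [0.7, 0.4, -0.1]
opening: 0.0513
```

Run:
```python
from h import *
R,d=tool(target=[.567,-.187,.129]);o=bot.get_obs();print(R,d,o["ee_pos"],o["q"],np.degrees(np.arctan2(R[1,1],R[0,1])))
s=cams.camera("side");cv2.imwrite("pics/e.png",cv2.resize(s["frame"][150:251,230:350],(600,505),interpolation=2))
```

```text
[[-0.0334 -0.4384  0.8982]
 [ 0.0266  0.898   0.4393]
 [-0.9991  0.0386 -0.0183]] [ 0.1024 -0.0035  0.0016] [ 0.5674 -0.1873  0.2315] [-18.6646  14.2075  20.549   98.6435   0.8318 -44.7232] 116.02162068424461
```

View pics/e.png

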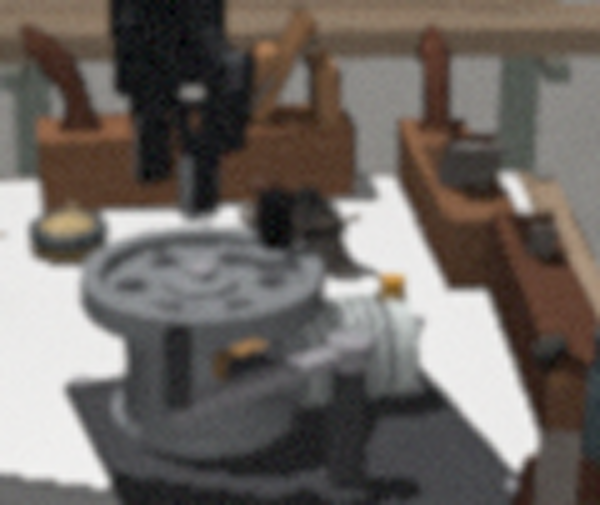

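Call:
apply_moves --pt "0.025 -0.001 0.0004 0 0.2" --pt "0.05 -0.002 0.0008 0 0.2" --pt "0.075 -0.0027 0.0012 0 0.2" --pt "0.09 -0.003 0.0014 0 0.2" --pt "0.1024 -0.0035 0.0016 0 0.2" --pt "0.1024 -0.0035 0.0016 0 0.2" --pt "0.1024 -0.0035 0.0016 0 -0.1" --pt "0.1024 -0.0035 0.0016 0 -0.25" --pt "0.1024 -0.0035 0.0016 0 -0.25" --newtons 20

```text
time: 28.35
ee_pos: [0.5675, -0.187, 0.1303]
tcp_rot: [114.6, 87.7, 140.7]
wrist_force: [-1.5, 0.6, -0.4]
opening: 0.032
```

```bash
cat > b.py <<'E'
from h import *
import sys,json
P=np.array([.669,-.1086]);a0=np.radians(217.8)
o=bot.get_obs();R,_=tool(dw=[0,0,0]);p=o["ee_pos"]
print(p,o["wrist_force"],o["opening"],o["time"],"ang",np.degrees(np.arctan2(p[1]-P[1],p[0]-P[0]))%360,np.hypot(*(p[:2]-P)))
a=np.arctan2(p[1]-P[1],p[0]-P[0]);r=.129
for k in range(1,13):
    b=a-float(sys.argv[1])*k/12;t=np.array([P[0]+r*np.cos(b),P[1]+r*np.sin(b),.129]);print((R.T@(t-p)).round(4).tolist())
E
python3 b.py .3
```

```text
[ 0.5675 -0.187   0.1303] [-1.4732  0.5918 -0.3699] 0.03198431617299988 28.35 ang 217.68136815472826 0.12820070327588137
[0.0014, 0.003, -0.0014]
[0.0015, 0.0061, -0.0019]
[0.0016, 0.0093, -0.0023]
[0.0018, 0.0125, -0.0027]
[0.0019, 0.0157, -0.003]
[0.002, 0.019, -0.0032]
[0.0021, 0.0222, -0.0033]
[0.0023, 0.0254, -0.0034]
[0.0024, 0.0286, -0.0034]
[0.0025, 0.0318, -0.0032]
[0.0026, 0.0351, -0.003]
[0.0027, 0.0383, -0.0028]
```

Call:
apply_moves --pt "0.0005 0.003 -0.0008 0 -0.25" --pt "0.0006 0.0061 -0.0015 0 -0.25" --pt "0.0008 0.0093 -0.002 0 -0.25" --pt "0.001 0.0125 -0.0025 0 -0.25" --pt "0.001 0.0157 -0.0029 0 -0.25" --pt "0.0011 0.019 -0.0031 0 -0.25" --pt "0.0012 0.0222 -0.0033 0 -0.25" --pt "0.0013 0.0254 -0.0034 0 -0.25" --pt "0.0014 0.0286 -0.0034 0 -0.25" --pt "0.0015 0.0318 -0.0032 0 -0.25" --pt "0.0016 0.0351 -0.003 0 -0.25" --pt "0.0017 0.0383 -0.0028 0 -0.25"

```text
time: 29.55
ee_pos: [0.5481, -0.1535, 0.13]
tcp_rot: [114.5, 87.6, 140.6]
wrist_force: [0.5, -2.0, 0.2]
opening: 0.0324
```

```bash
python3 b.py .12
```

```text
[ 0.5481 -0.1535  0.13  ] [ 0.47   -2.023   0.1688] 0.03240091948512588 29.55 ang 200.35941799645778 0.1289737349255812
[0.0011, 0.0012, 0.0001]
[0.0011, 0.0025, 0.0003]
[0.0011, 0.0038, 0.0004]
[0.0012, 0.0051, 0.0006]
[0.0012, 0.0064, 0.0008]
[0.0013, 0.0076, 0.001]
[0.0013, 0.0089, 0.0012]
[0.0014, 0.0102, 0.0014]
[0.0014, 0.0114, 0.0017]
[0.0014, 0.0127, 0.0019]
[0.0015, 0.014, 0.0022]
[0.0015, 0.0152, 0.0025]
```

Call:
apply_moves --pt "0 0.0013 0.0001 0 -0.25" --pt "0 0.0025 0.0003 0 -0.25" --pt "0 0.0038 0.0004 0 -0.25" --pt "0 0.0051 0.0006 0 -0.25" --pt "0 0.0064 0.0008 0 -0.25" --pt "0 0.0076 0.001 0 -0.25" --pt "0 0.0089 0.0012 0 -0.25" --pt "0 0.0102 0.0014 0 -0.25" --pt "0 0.0114 0.0017 0 -0.25" --pt "0 0.0127 0.0019 0 -0.25" --pt "0 0.014 0.0022 0 -0.25" --pt "0 0.0152 0.0025 0 -0.25"

```text
time: 30.75
ee_pos: [0.5436, -0.1386, 0.1305]
tcp_rot: [114.6, 87.6, 140.7]
wrist_force: [-0.7, -2.4, -0.4]
opening: 0.0319
```

```bash
python3 b.py .12
```

```text
[ 0.5436 -0.1386  0.1305] [-0.7251 -2.3785 -0.4191] 0.03186196869602089 30.75 ang 193.46201678247166 0.1289352299203084
[0.0016, 0.0012, 0.0003]
[0.0016, 0.0025, 0.0006]
[0.0017, 0.0037, 0.0009]
[0.0017, 0.005, 0.0012]
[0.0017, 0.0062, 0.0015]
[0.0018, 0.0074, 0.0019]
[0.0018, 0.0087, 0.0022]
[0.0019, 0.0099, 0.0026]
[0.0019, 0.0111, 0.003]
[0.0019, 0.0124, 0.0034]
[0.002, 0.0136, 0.0038]
[0.002, 0.0148, 0.0042]
```

Continue gently in short calls until the stop is felt.

Call:
apply_moves --pt "0 0.0012 0.0003 0 -0.25" --pt "0 0.0025 0.0006 0 -0.25" --pt "0 0.0037 0.0009 0 -0.25" --pt "0 0.0044 0.0011 0 -0.25"

```text
time: 31.15
ee_pos: [0.5426, -0.1341, 0.1307]
tcp_rot: [114.5, 87.6, 140.6]
wrist_force: [-0.3, -1.5, -0.4]
opening: 0.0321
```

Call:
apply_moves --pt "0 0.0008 0.0003 0 -0.25" --pt "0 0.0016 0.0005 0 -0.25" --pt "0 0.0024 0.0007 0 -0.25" --pt "0 0.0024 0.0007 0 -0.25"

```text
time: 31.55
ee_pos: [0.5424, -0.1334, 0.1307]
tcp_rot: [118.6, 87.8, 144.6]
wrist_force: [1.3, -12.0, -1.9]
opening: 0.0318
```

Call:
apply_moves --pt "0 0.0008 0.0003 0 -0.25" --pt "0 0.0016 0.0005 0 -0.25" --pt "0 0.0024 0.0007 0 -0.25" --pt "0 0.0024 0.0007 0 -0.25"

```text
time: 31.95
ee_pos: [0.5424, -0.1334, 0.1307]
tcp_rot: [124.5, 88.0, 150.4]
wrist_force: [2.1, -15.5, -3.8]
opening: 0.0324
```

```bash
python3 b.py .12|head -1
```

```text
[ 0.5424 -0.1334  0.1307] [  2.0598 -15.5372  -3.8188] 0.0323856860265497 31.95 ang 191.08070956733766 0.12897715854533517
```

Call:
apply_moves --pt "0 0 0 0 -0.25" --pt "0 -0.003 -0.0006 0 -0.25" --pt "0 -0.007 -0.0015 0 -0.25" --pt "0 -0.007 -0.0015 0 -0.25" --pt "-0.02 -0.007 -0.0015 0 -0.25" --pt "-0.045 -0.007 -0.0015 0 -0.25" --pt "-0.07 -0.007 -0.0015 0 -0.25" --pt "-0.095 -0.007 -0.0015 0 -0.25" --pt "-0.12 -0.007 -0.0015 0 -0.25" --pt "-0.12 -0.007 -0.0015 0 -0.25"

```text
time: 32.95
ee_pos: [0.5487, -0.1424, 0.254]
tcp_rot: [121.4, 88.3, 147.3]
wrist_force: [-0.3, -0.2, -0.3]
opening: 0.0322
```

Run:
```python
from m import *
o=bot.get_obs();print(o["ee_pos"],o["wrist_force"],o["time"]);R,d=tool(target=[.40,.15,.26]);print(d)
s,S=cloud("side");Q=S.reshape(-1,3)
k=Q[(Q[:,2]>.135)&(Q[:,2]<.17)&(np.hypot(Q[:,0]-.58,Q[:,1]+.011)<.085)];print("knob",len(k),k.mean(0))
k=Q[(Q[:,2]>.125)&(Q[:,2]<.165)&(np.hypot(Q[:,0]-.543,Q[:,1]+.145)<.04)];print("post",len(k),k.mean(0))
```

```text
[ 0.5487 -0.1424  0.254 ] [-0.3308 -0.2447 -0.3116] 32.95
[ 0.0026  0.3281 -0.0059]
knob 61 [0.628  0.0122 0.1495]
post 58 [ 0.5463 -0.1477  0.1425]
```

Call:
apply_moves --pt "0 0.04 0 0 -0.25" --pt "0 0.08 0 0 -0.25" --pt "0 0.12 0 0 -0.25" --pt "0 0.16 0 0 -0.25" --pt "0 0.2 -0.001 0 -0.25" --pt "0 0.24 -0.003 0 -0.25" --pt "0 0.28 -0.005 0 -0.25" --pt "0 0.32 -0.006 0 -0.25" --pt "0 0.32 -0.006 0 -0.25"

```text
time: 33.9
ee_pos: [0.4012, 0.1457, 0.2601]
tcp_rot: [122.5, 88.1, 148.7]
wrist_force: [0.1, 0.7, -0.3]
opening: 0.0318
```

Run:
```python
from m import *
c,P=cloud("top");s,S=cloud("side");Q=P.reshape(-1,3)
k=Q[(Q[:,2]>.148)&(Q[:,2]<.17)&(np.hypot(Q[:,0]-.58,Q[:,1]+.011)<.085)];print("knob",len(k),k.mean(0),np.arctan2(*(k.mean(0)[:2]-[.5798,-.0107])[::-1]))
k=Q[(Q[:,2]>.14)&(Q[:,2]<.165)&(np.hypot(Q[:,0]-.543,Q[:,1]+.145)<.04)];print("post",len(k),k.mean(0))
cv2.imwrite("pics/f.png",np.hstack([cv2.resize(c["frame"][105:215,205:335],(400,338),interpolation=2),cv2.resize(s["frame"][150:251,230:350],(400,338),interpolation=2)]))
```

```text
knob 59 [0.6285 0.0194 0.1584] 0.5540502717832448
post 29 [ 0.5446 -0.1431  0.155 ]
```

View pics/f.png

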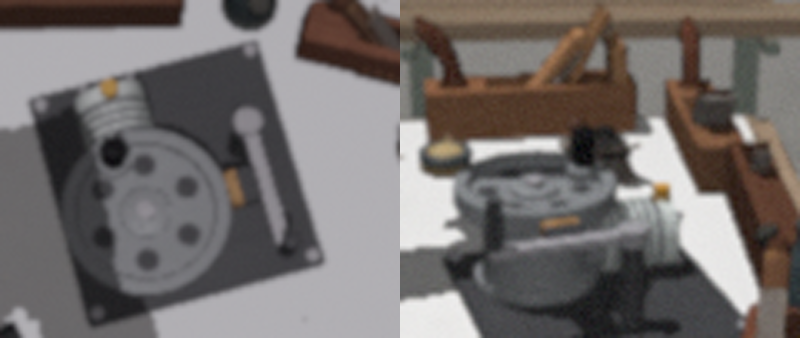

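```bash
python3 -c "
from workcell import bot
print(bot.job_done())"
```

```text
the job is handed in; nothing more can be done
None
```

I turned the wheel clockwise past a hard spot, left it there, set the brake fully home, and handed the job in at about 34 s. Whether the wheel stopped at the right point is likely but not certain.

**Wheel:** I gripped the knob with 22 N, later 30 N, and turned it about 3.5 rad.
- **Force felt:** the drag was a steady 5 N or so, then climbed to a broad 14–15 N. That fell to about 7 N, and then to 3–4 N, below the easy drag, which is where I stopped.
- **Stopping point:** I judge it to be roughly 0.1–0.2 rad past the piston's top.
- **Doubts:** the hump was higher and wider than the 10 N described, so another stiff stretch may have overlapped the compression. The last two readings (3.6 and 4.1 N) also differ by no more than the noise.

**Brake:** I pushed the post in with about 2 N until it met the stop, where the force rose to 12–15 N. The post ended within about 2 mm of the predicted home position, and the last picture shows the cork shoe against the rim.

**Last checks:** the knob did not move while the brake was set. The arm was clear of everything at hand-in. I never went near the other things on the bench, but I did not re-measure their positions.

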